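Stand the washed grooming comb in the drying dock and start the cycle

TASK

The washed steel comb with the handle is draining in the slanted stand: draw it out along its slant and stand it upright, handle up, in the empty long slot of the drying dock, lowering it gently right to the bottom before you let go. Once it stands there, press the dock's keys one at a time, each fully down and let up again: first the round power key, then the long bar key that starts the cycle. Press no key before the comb is in, leave the small square key unpressed, and leave the short comb in the dock, the clipper, the balm jar and the spray bottle where they are.

Things in the scene. Friction and masses are not known exactly. Their poses are not given: they have to be found in the camera images.
- comb: Steel comb, 180 mm long, 0.1 kg: toothed blade (z 0-90 mm) 34 wide (x), 6 thick (y); straight handle (z 90-180) 20 wide (x), 10 thick (y), gripped along y. Origin: centre of the blade's free end, which goes down; z runs to the handle; teeth point to +x. It starts 80 mm deep in the slanted stand, leaning 40 degrees, handle up and towards the robot; draw it out along its +z.
- stand: Slanted draining stand, fixed: white porcelain block 70 x 100 x 100 mm tilted 40 degrees towards -x in a low steel cradle, 165 x 116 mm on the shelf, 130 mm high. Two slots 41 x 11 mm, 80 mm deep, in its slanted upper face, at y = +23 mm (with the comb) and -23 mm (empty). Origin: on the shelf under its middle; z up, -x towards the robot, y along the row of slots.
- dock: UV drying dock, fixed: white box 110 (x) x 190 (y) x 100 mm high, two upright slots in its top: long one at y = +40 mm, empty; short one at y = -40 mm, holding the short comb. In front (-x) a sloping panel with three keys, falling to 40 mm above the shelf at x = -136 mm; its normal leans 24 degrees from vertical to -x. Origin: on the shelf under the box's centre; x to its back, z up.
- dock_slot (a point): Centre of the mouth of the empty long slot, in the dock's top face 100 mm above the shelf; axes as the dock's. The slot is 41 mm (x) by 11 mm (y), 70 mm deep with a flat floor and a 2 mm chamfer. With the comb fully down, its origin is 70 mm below this point and 110 mm of it stands out; either way round fits.
- key_power_top (a point): Centre of the top of the round power key (26 mm across), on the sloping panel at the dock's y = +60 mm; caps stand 8 mm proud of the panel. z points out of the panel, along which the key is pressed in (-z); y as the dock's y.
- key_air_top (a point): Centre of the top of the small square key (16 mm), at the dock's y = +5 mm, between the other two; not to be pressed. Axes as for the power key.
- key_cycle_top (a point): Centre of the top of the long bar key (44 mm along y, 18 mm up the slope), at the dock's y = -55 mm. Axes as for the power key.
- key_power (a joint): Travel of the round power key: 0 up, 0.005 m fully down; a spring returns it, about 1.2 N to start and 4.2 N fully down.
- key_air (a joint): Travel of the small square key, likewise; not to be pressed.
- key_cycle (a joint): Travel of the long bar key, likewise.
- flea_comb: Short steel comb standing in the dock's short slot, 135 mm long, its handle (16 x 10 mm) reaching 165 mm above the shelf; loose, not to be moved. Origin: lower end of its blade.
- clipper: Black clipper lying on the shelf, 155 x 44 x 34 mm, loose, not to be moved. Origin: centre of its underside.
- balm: Jar of balm at the left, 68 mm across, 55 mm high. Origin: centre of its underside.
- spray: Amber spray bottle at the right, 60 mm across, 165 mm high. Origin: centre of its underside.

How it is judged:
On the way, in this order (a step that is already met when the one before it is completed fails the run):
1. the comb stands upright, handle up, at the bottom of the long slot, let go and at rest (x of comb in the frame of dock_slot between -0.008 and 0.008 m and y of comb in the frame of dock_slot between -0.006 and 0.006 m and z of comb in the frame of dock_slot below -0.064 m and angle between comb's own z axis and vertical below 0.12 rad and contact force between the fingers and comb below 0.1 N and linear speed of comb below 0.03 m/s), for 0.2 s.
2. the round power key is pressed down, the other keys up (value of joint key_power above 0.0035 m and value of joint each of key_cycle, key_air below 0.0015 m), for 0.04 s.
3. the bar key is pressed down, the other keys up (value of joint key_cycle above 0.0035 m and value of joint each of key_power, key_air below 0.0015 m), for 0.04 s.
At the end, for the whole second after the job is handed in: The comb stands released and at rest in the long slot, handle up: blade end within 6 mm of the floor and 8 mm along, 6 mm across from the slot's centre, tilt under 0.12 rad; all keys up; the short comb within 20 mm, clipper, jar and bottle within 30 mm of their starts (all of step 1 and value of joint each of key_power, key_air, key_cycle below 0.0015 m and distance of flea_comb from where it was at the start of the episode below 0.02 m and distance of each of clipper, balm, spray from where it was at the start of the episode below 0.03 m); the robot touches nothing.
It fails at once if a key pressed while the comb is not standing in the slot (value of joint any of key_power, key_air, key_cycle above 0.003 m and not (x of comb in the frame of dock_slot between -0.008 and 0.008 m and y of comb in the frame of dock_slot between -0.006 and 0.006 m and z of comb in the frame of dock_slot below -0.064 m and angle between comb's own z axis and vertical below 0.12 rad)).
It fails at once if the small square key pressed, or the power and bar keys down together (value of joint key_air above 0.003 m or value of joint each of key_power, key_cycle above 0.003 m).
It fails at once if the comb dropped (falling faster than 0.4 m/s with no finger on it) (linear speed of comb above 0.4 m/s and contact force between the fingers and comb below 0.05 N).
It fails at once if the comb jammed hard into the dock (over 40 N) (contact force between comb and dock above 40 N).
It fails at once if the short comb moved over 20 mm, or the clipper, jar or bottle over 30 mm (distance of flea_comb from where it was at the start of the episode above 0.02 m or distance of any of clipper, balm, spray from where it was at the start of the episode above 0.03 m).
It also fails if it takes over 66 s, if anything falls off the work surface, if the arm or the gripper's body presses on something with over 40 N, if the wrist force passes 120 N, or if a joint passes its speed limit or range.

ROBOT

A 6-joint arm with a two-finger parallel gripper is mounted at the origin on the work surface. World frame = base frame: x ahead of the robot, y to its left, z up, the work surface at z = 0. Lengths are in m, angles in rad, forces in N, time in s.
With the tool pointing down it reaches from about 0.4 to 0.825 m from the base axis. Payload 7 kg.
Tool frame: the origin (TCP) lies midway between the tips of the shut fingers; the grasp point (between the pads) lies 19 mm behind it (manip.tcp_to_grasp is the distance from the TCP to the grasp point, in m); z points along the fingers, y is the line along which they close (so a half turn about z gives the same grasp; the last joint's range is limited). The gripper opens to 88 mm and grips with 3 to 60 N. Pads are 19 mm wide; open, the fingers measure 130 mm over their backs; the gripper's body (78 mm by 193 mm) begins 47 mm behind the grasp point.
Start: joints at [1.521, 0.359, 0.012, 0, -1.224, -0.288], TCP at [0.224, 0.637, 0.227] pointing down, gripper open.
Joint ranges: [-3.07, 3.07], [-1.43, 2.12], [-1.02, 1.25], [-3.03, 1.67], [-3.05, -0], [-3.03, 3.03]. Speed limits (rad/s): [2.39, 2.39, 3.01, 3.14, 3.14, 3.14].

INTERFACE

Orientations are given as a unit quaternion [w, x, y, z].
In Python, from workcell import manip gives the robot as it stands.
- The arm moves only by the shell command python3 -m crank 'ROWS' [OPENING]. ROWS is a JSON object of lists of equal length, an entry for each row: "delta_pos": the shift along the tool's x, y, z in units of 30 mm (1.0 is 30 mm), a list of three; "yaw": the turn about the tool's z in units of 8 degrees (1.0 is 8 degrees). A call has 1 to 10 rows; each row shifts and turns the commanded pose from where the row before left it, along the tool's axes as they then stand; what a row does not reach is not made up. A row lasts 1/10 s, in which the tool goes at most 50 mm and 8.59 degrees, less where a joint would pass 70% of its speed; a pose out of reach is approached as far as the arm can. A call is refused whole if a number of a shift passes 1 or a number of a turn 1, either way. A call with a gripper value outside its range is refused whole. OPENING is the finger opening in mm, from 0 to 87.6, set as the call begins (- or left out, the last holds). The fingers move at their own pace and stop on an object; the grip force is fixed at half the most. Time passes only in rows, so rows that do not move let the fingers close. It gives the time, the measured TCP pose, the force, the opening and the grip force at its end, in the units of the state.
- manip.state(): the state, without advancing time (a new reading comes with each control period).
- manip.get_image(name): name is "scene" or "top"; returns a dict with "img" (480x640x3 uint8, red, green, blue), "range_z" (480x640 float32, m along the optical axis (not along the pixel's ray), 0 where there is no reading), "mtx" (3x3 intrinsics, pixels), "rvec" (rotation vector, rad) and "tvec" (3), from world to camera coordinates, as OpenCV has them. Camera axes: x right, y down, z forward; pixel columns grow to the right and rows downward; lengths in m; the calibration is good to about 2 mm. A picture is of the moment at which its call begins.
- manip.hand_in(): hands the job in; it is judged then, once.
The state is a dict: "time_s": time; "joints": joint angles; "joint_velocities": joint speeds; "joint_efforts": joint torques, N m; "tcp_pos": TCP position; "eef_rot": TCP orientation; "wrist_force": force on the tool from outside, world axes, zero at the start; "torque": the same for the moment, N m; "grip_width": finger opening in m; "grip_force": force on a finger pad.
Only numpy, scipy, OpenCV 4.12 (cv2) and the standard library are available. Lean on these libraries where they do the work, as an engineer would, in place of code of your own. Each camera call takes 0.05 s, during which the arm holds its last target. There are 200 camera calls.

## Working session

There is one attempt and no reset: what is moved stays moved. The work goes in short steps, Python scripts to look and compute and a shell command to move; the robot and the scene stay as the last step left them, time stands still between calls to the robot, and variables do not carry over. Pictures are saved under pics/ and viewed, at most 10 in all, crops included, and the job is handed in when it is done.

```bash
ls; mkdir -p pics
python3 - <<'E'
from workcell import manip
import cv2,numpy as np
print(manip.state())
print([a for a in dir(manip) if a[0]!='_'])
for n in("scene","top"):
    d=manip.get_image(n); cv2.imwrite(f"pics/{n}0.png",d["img"][:,:,::-1]); np.savez(f"{n}0.npz",**d)
    R=cv2.Rodrigues(d["rvec"])[0]; print(n,-R.T@d["tvec"].ravel(),R[2],d["mtx"][0,0], (d["range_z"]>0).mean())
E
```

```text
pics
{'time_s': 0.0, 'joints': array([ 1.52109453e+00,  3.59402465e-01,  1.10633766e-02, -3.51919894e-04,
       -1.22408909e+00, -2.88094798e-01]), 'joint_velocities': array([-0.00088006, -0.00186539,  0.00040452, -0.00077347,  0.00039564,
        0.00110283]), 'joint_efforts': array([-4.89119520e-04, -5.82713056e+01,  2.93052810e+01,  6.99779972e+00,
        6.86680040e-03, -1.43165621e-04]), 'tcp_pos': array([0.22356751, 0.63638712, 0.22561425]), 'eef_rot': array([ 8.29808316e-04,  9.85760140e-01, -1.68155442e-01, -6.72418255e-05]), 'wrist_force': array([-0.32958222, -0.89902464, -0.57993744]), 'torque': array([-0.02737157,  0.02117921, -0.03200545]), 'grip_force': 0.0, 'grip_width': 0.08735862575433842}
['PlanningError', 'get_image', 'hand_in', 'state', 'tcp_to_grasp']
scene [1.19248651 0.73552598 0.77729232] [-0.55331696 -0.61112013 -0.56601461] 503.82984316070633 0.9960677083333334
top [ 0.34941115 -0.00621309  1.50775473] [ 0.12269917  0.00855908 -0.992407  ] 570.1643062536378 0.9960872395833333
```

View pics/scene0.png

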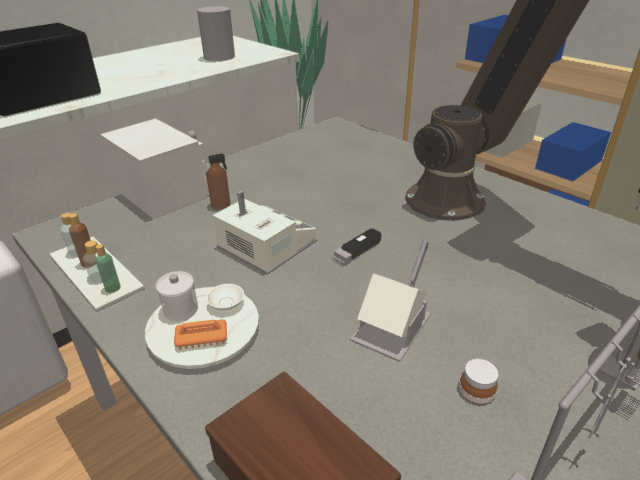

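View pics/top0.png

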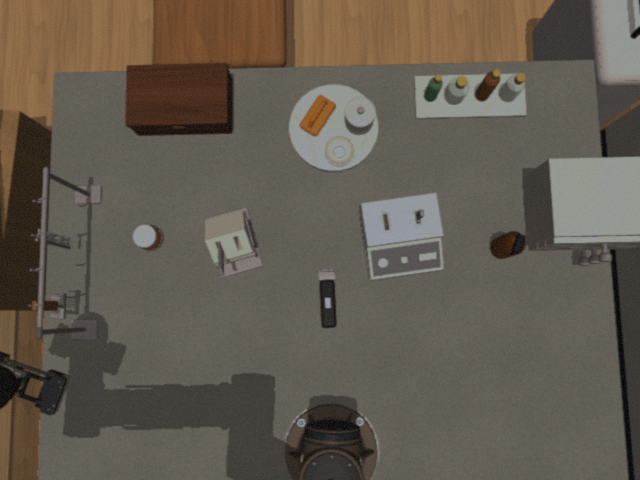

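The scene view shows the stand at about (395,310) with the comb handle at (420,262), the dock at (265,235), the clipper at (358,245) and the jar at (480,380). In the top view the stand is at (235,240) with the handle near (221,256). The dock's slots are at (386,221) and (419,215), and its keys at (383,263), (404,260) and (428,257).

```bash
cat > h.py <<'E'
import cv2,numpy as np
def load(n):
    d=dict(np.load(n)); d["R"]=cv2.Rodrigues(d["rvec"])[0]; d["t"]=d["tvec"].ravel(); return d
def cloud(d):
    z=d["range_z"].astype(float); v,u=np.mgrid[:480,:640]
    K=d["mtx"]; c=np.stack([(u-K[0,2])/K[0,0]*z,(v-K[1,2])/K[1,1]*z,z],-1)
    p=(c-d["t"])@d["R"]; p[z<=0]=np.nan; return p
def ray(d,u,v,h):
    c=-d["R"].T@d["t"]; r=d["R"].T@np.linalg.inv(d["mtx"])@np.array([u,v,1.]); return c+r*(h-c[2])/r[2]
E
python3 - <<'E'
from h import *
a=load("top0.npz");b=load("scene0.npz")
def crop(d,x,y,w,h,W,H): return cv2.resize(d["img"][y:y+h,x:x+w,::-1],(W,H),interpolation=cv2.INTER_CUBIC)
im=np.vstack([np.hstack([crop(a,195,200,80,80,400,300*4//3)[:300*4//3],crop(a,355,185,100,100,400,400)])])
im2=np.hstack([crop(b,345,235,100,120,333,400),crop(b,210,185,110,90,467,400)])
cv2.imwrite("pics/ctop.png",im);cv2.imwrite("pics/cscene.png",im2)
P=cloud(a)
for n,u,v in [("tbl",300,350),("tbl",150,300),("docktop",400,225),("docktop",372,210),("docktop",432,230),("jar",147,236),("clip",328,312),("pow",383,263),("air",404,260),("cyc",428,257),("flea",420,212),("handle",221,252),("handle",222,262),("handle",220,247)]: print(n,P[v,u].round(4))
E
```

```text
tbl [0.2552 0.0746 0.0013]
tbl [ 0.3934  0.4701 -0.004 ]
docktop [ 0.5639 -0.1858  0.0951]
docktop [ 0.6021 -0.1163  0.1033]
docktop [ 0.5486 -0.2641  0.1006]
jar [0.5562 0.4617 0.0555]
clip [ 0.3517 -0.0006  0.0358]
pow [ 0.4722 -0.1431  0.0626]
air [ 0.4785 -0.1963  0.065 ]
cyc [ 0.4847 -0.2574  0.0648]
flea [ 0.5837 -0.2258  0.1639]
handle [0.5022 0.2563 0.1298]
handle [0.4755 0.2494 0.1535]
handle [0.5185 0.2652 0.0962]
```

View pics/ctop.png

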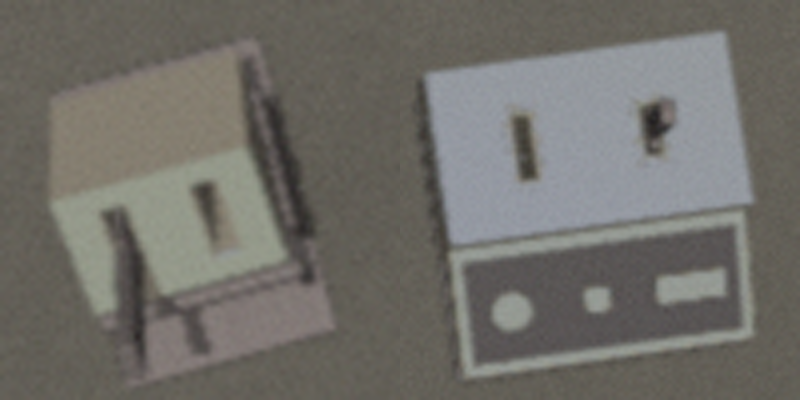

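View pics/cscene.png

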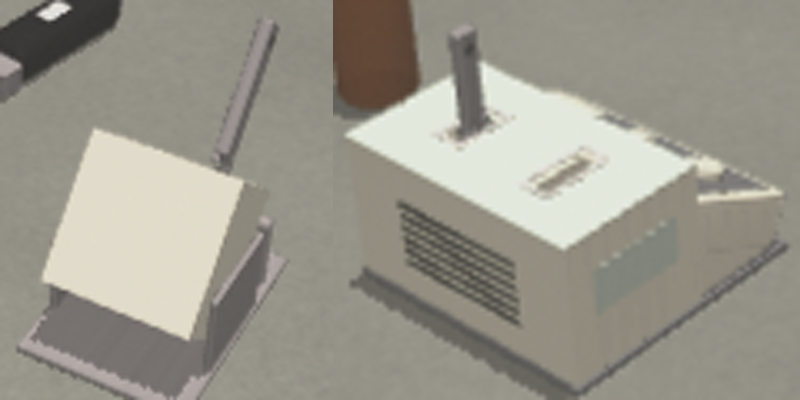

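The crops show the comb handle leaning out of the left slot of the stand, top crop (105–145, 210–375). The dock's empty slot is at (525,145) and the short comb at (655,125). The keys are at (512,312) round, (597,300) square and (690,288) bar.

```bash
cat > m.py <<'E'
from h import *
a=load("top0.npz");b=load("scene0.npz");A=cloud(a);B=cloud(b)
def tri(p,q):
    M=[];y=[]
    P=[d["mtx"]@np.c_[d["R"],d["t"]] for d in(a,b)]
    X=cv2.triangulatePoints(P[0],P[1],np.array(p,float).reshape(2,1),np.array(q,float).reshape(2,1)); return (X[:3]/X[3]).ravel()
def gray(d): return d["img"].astype(float).mean(2)
def minrect(mask):
    c=max(cv2.findContours(mask.astype(np.uint8),cv2.RETR_EXTERNAL,cv2.CHAIN_APPROX_NONE)[0],key=cv2.contourArea); return c[:,0]
# dock keys/slot blobs, top view
def blob(d,x0,y0,x1,y1,f,th):
    g=gray(d)[y0:y1,x0:x1]; m=(g>th) if f>0 else (g<th)
    n,l,s,c=cv2.connectedComponentsWithStats(m.astype(np.uint8)); i=1+np.argmax(s[1:,4]); w=np.abs(g-th)*(l==i)
    v,u=np.mgrid[y0:y1,x0:x1]; return np.array([(w*u).sum()/w.sum(),(w*v).sum()/w.sum()]),s[i,4]
print("gray", gray(a)[221,380:394].round(), gray(a)[263,374:394].round())
s,n=blob(a,380,208,393,234,-1,130); print("slot top px",s,n,ray(a,*s,.1))
for nm,(x0,x1,y0,y1) in dict(pow=(375,392,254,272),air=(398,411,252,268),cyc=(416,440,248,266)).items():
    k,n=blob(a,x0,y0,x1,y1,1,135); q=ray(a,*k,.065); print(nm,k,n,q, "depth", np.nanmedian(A[int(k[1])-1:int(k[1])+2,int(k[0])-1:int(k[0])+2].reshape(-1,3),0))
# dock top plane outline
for nm,C in(("top",A),("scene",B)):
    m=(C[...,2]>.085)&(C[...,2]<.115)&(C[...,0]>.45)&(C[...,0]<.72)&(C[...,1]<-.04)&(C[...,1]>-.36)
    p=C[m]; h=np.median(p[:,2]); r=cv2.minAreaRect(p[:,:2].astype(np.float32)); print(nm,"docktop z",h,len(p),r)
# comb handle
for nm,C,(x0,x1,y0,y1) in(("top",A,(212,232,244,276)),("scene",B,(405,432,238,280))):
    S=C[y0:y1,x0:x1]; m=(S[...,2]>.125)&(S[...,2]<.25); p=S[m]
    c=np.median(p,0); u=np.linalg.svd(p-c)[2][0]; u*=np.sign(u[2]); t=(p-c)@u
    print(nm,"handle",len(p),c,u,"lean",np.degrees(np.arccos(u[2])),"yaw",np.degrees(np.arctan2(-u[1],-u[0])),"ends",c+u*t.min(),c+u*t.max())
# stand face
S=(A[...,0]>.42)&(A[...,0]<.66)&(A[...,1]>.12)&(A[...,1]<.34)
p=A[S&(gray(a)>150)&(A[...,2]>.03)]; p=p[np.abs(p[:,2]-np.median(p[:,2]))<.06]; c=np.median(p,0);n=np.linalg.svd(p-c)[2][2];n*=np.sign(n[2]);print("face",len(p),c,n,np.degrees(np.arccos(n[2])),np.degrees(np.arctan2(-n[1],-n[0])))
E
python3 m.py
```

```text
gray [155. 147. 146. 126.  90.  68.  64.  79. 118. 137. 148. 151. 155. 152.] [ 85.  88.  83.  92. 131. 148. 149. 148. 149. 149. 150. 150. 148. 134.
 107.  89.  84.  88.  84.  87.]
slot top px [385.72484838 221.60988227] 96 [ 0.57247765 -0.14988386  0.1       ]
pow [382.48660287 262.42535885] 54 [ 0.47350744 -0.14162729  0.065     ] depth [ 0.47450207 -0.14030872  0.06632087]
air [403.91857798 259.45412844] 26 [ 0.47985186 -0.19617125  0.065     ] depth [ 0.48093989 -0.19390242  0.06592487]
cyc [427.38709677 256.05234861] 97 [ 0.48717978 -0.2559416   0.065     ] depth [ 0.48761806 -0.25445457  0.0658053 ]
top docktop z 0.09974373147040937 3259 ((0.5775251388549805, -0.1897706389427185), (0.11249992996454239, 0.19201134145259857), 6.501676559448242)
scene docktop z 0.09931413770962016 2014 ((0.5784758925437927, -0.190039724111557), (0.11625365912914276, 0.19786202907562256), 6.72335958480835)
top handle 132 [0.47201362 0.25141942 0.16285177] [-0.66515448 -0.17113285  0.72683083] lean 43.37863446647646 yaw 14.428297462479884 ends [0.51552469 0.26261407 0.11530613] [0.44929857 0.24557522 0.18767306]
scene handle 250 [0.47749189 0.25663844 0.15463302] [-0.64764196 -0.16330462  0.74423887] lean 41.906234734424764 yaw 14.15226600082834 ends [0.50585638 0.26379062 0.12203791] [0.45199154 0.25020846 0.18393679]
face 5 [0.513955   0.26651501 0.11769729] [-0.39423575 -0.40700774  0.82396776] 34.51602283828814 45.91322966514809
```

```bash
cat > m2.py <<'E'
from m import *
print("----")
e=[ray(a,u,v,.13) for u,v in((205.4,240.6),(243.6,229.4))]; d=e[0]-e[1]; print("peak edge",e,np.linalg.norm(d),"yaw",np.degrees(np.arctan2(-d[0],d[1])))
# 2D slot dark blob of empty slot and base front edge
e=[ray(a,195+u/5,200+v/5,.005) for u,v in((130,385),(333,327))]; d=e[0]-e[1]; print("base front",e,np.linalg.norm(d),"yaw",np.degrees(np.arctan2(-d[0],d[1])))
for yw in(14.2,16):
  w=np.radians(yw);X=np.array([np.cos(w),np.sin(w),0]);Y=np.array([-np.sin(w),np.cos(w),0]);Z=np.array([0,0,1.]);s,c=np.sin(np.radians(40)),np.cos(np.radians(40))
  ax=-s*X+c*Z; nn=c*X+s*Z
  for nm,C,(x0,x1,y0,y1) in(("top",A,(212,232,244,276)),("scene",B,(405,432,238,280))):
    S=C[y0:y1,x0:x1]; p=S[(S[...,2]>.125)&(S[...,2]<.25)]
    t=p@ax;q=p@nn;y=p@Y
    print(yw,nm,"n",np.percentile(q,[3,25,50,75,97]).round(4),"y",np.percentile(y,[3,25,50,75,97]).round(4),"tmax",np.percentile(t,[95,99]).round(4),"dy/dt",np.polyfit(t,y,1)[0])
E
python3 m2.py | sed -n '/----/,$p'
```

```text
----
peak edge [array([0.53099827, 0.29446125, 0.13      ]), array([0.55648728, 0.20094581, 0.13      ])] 0.09692692256015953 yaw 15.246452379959134
base front [array([0.44957884, 0.28004295, 0.005     ]), array([0.47791085, 0.17244096, 0.005     ])] 0.11126944518717338 yaw 14.751382019687576
14.2 top n [0.49   0.4976 0.5041 0.506  0.5082] y [0.1241 0.1254 0.1277 0.1304 0.1336] tmax [-0.1789 -0.1761] dy/dt -0.0011610302743041976
14.2 scene n [0.49   0.5015 0.5045 0.5065 0.5091] y [0.1256 0.1291 0.1322 0.1342 0.1352] tmax [-0.1845 -0.1812] dy/dt -3.9859483191538734e-05
16 top n [0.4928 0.5006 0.5069 0.5089 0.5112] y [0.108  0.1088 0.1114 0.1144 0.1175] tmax [-0.1814 -0.1786] dy/dt 0.020150976669850454
16 scene n [0.493  0.5045 0.5074 0.5094 0.5121] y [0.1089 0.1123 0.1155 0.1177 0.1188] tmax [-0.187  -0.1837] dy/dt 0.020530994054090774
```

The heights agree: handle end at z≈0.184, dock top at 0.0995, slot spacing consistent. Stand yaw is about 14.6° and dock yaw about 6.7°. The grasp point is near (0.468, 0.251, 0.161).

```bash
python3 -m crank '{"delta_pos":[[1,0.8,0],[1,0.8,0],[1,0.8,0],[1,0.8,0],[1,0.8,0],[0,0,0],[0,0,0],[0,0,0],[0,0,0],[0,0,0]],"yaw":[0,0,0,0,0,-0.85,-0.85,-0.85,-0.85,-0.85]}' 60
cat > go.py <<'E'
import sys,numpy as np
from scipy.spatial.transform import Rotation as Ro
from workcell import manip
s=manip.state();q=s["eef_rot"];R=Ro.from_quat([q[1],q[2],q[3],q[0]]).as_matrix()
print("t",round(s["time_s"],2),"tcp",s["tcp_pos"].round(4),"xang",round(np.degrees(np.arctan2(R[1,0],R[0,0])),2),"F",s["wrist_force"].round(1),"w",round(s["grip_width"]*1000,1),"gf",round(s["grip_force"],1))
if len(sys.argv)>3:
    d=np.array([float(x) for x in sys.argv[1:4]])-s["tcp_pos"]; print("delta units",(R.T@d/.03).round(2))
E
python3 go.py .468 .251 .215
```

```text
time_s: 1.1
tcp_pos: [0.3254, 0.4736, 0.2262]
eef_rot: [0.0, 0.992, 0.13, -0.0]
wrist_force: [-1.2, 0.1, 0.3]
grip_width: 0.06
grip_force: 0.0
t 1.1 tcp [0.3254 0.4736 0.2262] xang 14.91 F [-1.2  0.1  0.3] w 60.0 gf 0.0
delta units [2.68 8.39 0.38]
```

```bash
python3 -m crank '{"delta_pos":[[0.3,0.93,0],[0.3,0.93,0],[0.3,0.93,0],[0.3,0.93,0],[0.3,0.93,0],[0.3,0.93,0],[0.3,0.93,0],[0.3,0.93,0],[0.28,0.95,0],[0,0,0]],"yaw":[0,0,0,0,0,0,0,0,0,0]}' >/dev/null; python3 go.py .468 .251 .142
python3 - <<'E'
from workcell import manip
from h import *
d=manip.get_image("scene");cv2.imwrite("pics/s1.png",cv2.resize(d["img"][170:320,330:530,::-1],(800,600),interpolation=cv2.INTER_CUBIC))
E
```

```text
t 2.1 tcp [0.4677 0.2482 0.2262] xang 14.49 F [0.2 0.3 0.2] w 60.1 gf 0.0
delta units [ 0.04 -0.09  2.81]
```

View pics/s1.png

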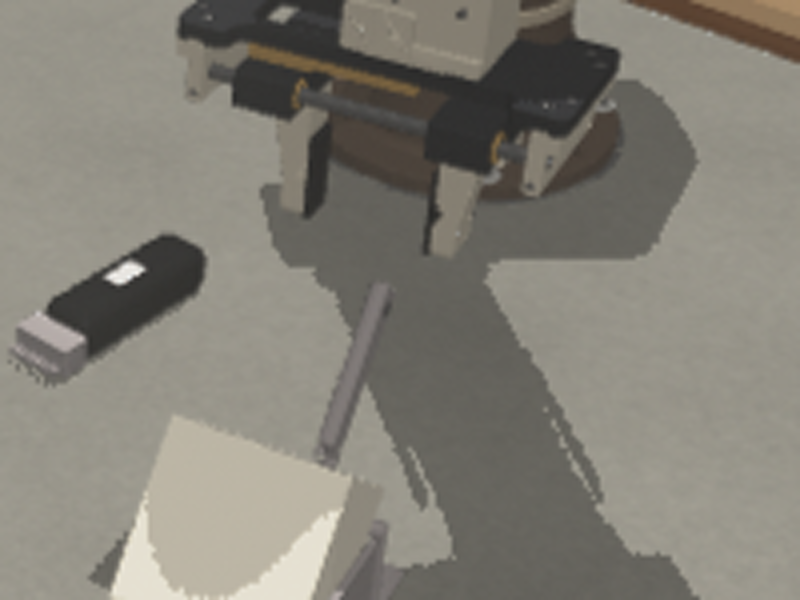

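The open fingers straddle the handle end: tips at about (305,205) and (445,245), handle at (380,290). Going down and gripping.

```bash
python3 -m crank '{"delta_pos":[[0.04,-0.09,0.6],[0,0,0.6],[0,0,0.6],[0,0,0.6],[0,0,0.4],[0,0,0],[0,0,0]],"yaw":[0,0,0,0,0,0,0]}' >/dev/null; python3 go.py; python3 -m crank '{"delta_pos":[[0,0,0],[0,0,0],[0,0,0],[0,0,0],[0,0,0],[0,0,0],[0,0,0],[0,0,0]],"yaw":[0,0,0,0,0,0,0,0]}' 0 >/dev/null; python3 go.py
```

```text
t 2.85 tcp [0.4675 0.254  0.1429] xang 14.68 F [ 0.6 -0.3  0.8] w 60.1 gf 0.0
t 3.65 tcp [0.4674 0.2536 0.1426] xang 14.65 F [-0.2 -0.   1.1] w 9.9 gf 30.0
```

```bash
python3 -m crank '{"delta_pos":[[-0.214,0,-0.255],[-0.214,0,-0.255],[-0.214,0,-0.255],[-0.214,0,-0.255],[-0.214,0,-0.255],[-0.214,0,-0.255],[0,0,0]],"yaw":[0,0,0,0,0,0,0]}' >/dev/null; python3 go.py
python3 - <<'E'
from workcell import manip
from h import *
d=manip.get_image("scene");cv2.imwrite("pics/s2.png",cv2.resize(d["img"][200:350,330:530,::-1],(800,600),interpolation=cv2.INTER_CUBIC))
E
```

```text
t 4.35 tcp [0.4296 0.244  0.1899] xang 14.68 F [ 0.2  0.2 -1.5] w 10.2 gf 30.0
```

View pics/s2.png

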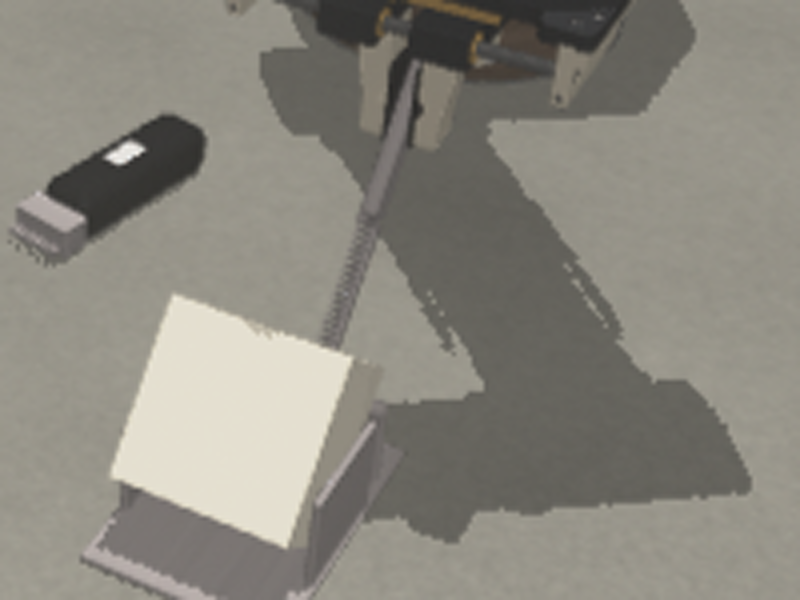

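The comb is drawn out about 60 mm, its toothed blade visible from (330,340) to (375,215), with some 19 mm still in the slot. The tool can only yaw, so I pivot the comb upright in the grip by levering it against the slot's upper lip.

```bash
python3 -m crank '{"delta_pos":[[0.213,0,-0.207],[0.213,0,-0.207],[0.213,0,-0.207],[0.218,0,-0.138],[0.218,0,-0.138],[0.218,0,-0.138]],"yaw":[0,0,0,0,0,0]}' ; python3 go.py
cat > lean.py <<'E'
import sys
from workcell import manip
from h import *
from scipy.spatial.transform import Rotation as Ro
s=manip.state();T=s["tcp_pos"];q=s["eef_rot"];R=Ro.from_quat([q[1],q[2],q[3],q[0]]).as_matrix();X,Y=R[:,0],-R[:,1]
zlo=float(sys.argv[1])
d=manip.get_image("scene");d["R"]=cv2.Rodrigues(d["rvec"])[0];d["t"]=d["tvec"].ravel()
C=cloud(d);r=C-T;x=r@X;y=r@Y;z=r[...,2]
m=(abs(y)<.014)&(x>-.06)&(x<.13)&(z<-.008)&(C[...,2]>zlo)
p=np.c_[x[m],z[m],y[m]];pp=p
b=np.arange(p[:,1].min(),p[:,1].max()+.001,.01)
for lo in b:
    k=p[(p[:,1]>=lo)&(p[:,1]<lo+.01)]
    if len(k)>3: print("z",round(lo+.005,3),len(k),"x lo/hi",np.percentile(k[:,0],[4,50,96]).round(4),"y",np.percentile(k[:,2],[10,50,90]).round(4))
E
python3 lean.py .13
```

```text
time_s: 5.0
tcp_pos: [0.468, 0.2535, 0.2193]
eef_rot: [0.0, 0.992, 0.127, -0.001]
wrist_force: [-1.9, -1.2, -5.3]
grip_width: 0.0096
grip_force: 30.0
t 5.0 tcp [0.468  0.2535 0.2193] xang 14.62 F [-1.9 -1.2 -5.3] w 9.6 gf 30.0
z -0.084 34 x lo/hi [0.0247 0.0359 0.0754] y [-0.0001  0.001   0.0035]
z -0.074 26 x lo/hi [0.0197 0.0322 0.0524] y [-0.0008  0.0012  0.003 ]
z -0.064 31 x lo/hi [0.0163 0.0245 0.048 ] y [-0.0009  0.001   0.0029]
z -0.054 29 x lo/hi [0.0127 0.0206 0.0442] y [-0.0002  0.0013  0.003 ]
z -0.044 19 x lo/hi [0.0085 0.0266 0.0407] y [0.0002 0.0013 0.0027]
z -0.034 34 x lo/hi [0.0121 0.0268 0.0363] y [-0.0016  0.0025  0.0052]
z -0.024 36 x lo/hi [0.0088 0.0224 0.026 ] y [-0.0025  0.0023  0.0052]
z -0.014 36 x lo/hi [0.0056 0.0174 0.0225] y [-0.0025  0.0034  0.0055]
```

The comb pivots easily: lean is now about 22° at a 5 N force. Continuing to upright.

```bash
python3 -m crank '{"delta_pos":[[0.239,0,-0.098],[0.239,0,-0.098],[0.239,0,-0.098],[0.251,0,-0.056],[0.251,0,-0.056],[0.251,0,-0.056],[0,0,0]],"yaw":[0,0,0,0,0,0,0]}' >/dev/null; python3 go.py;  python3 lean.py .135
```

```text
t 5.75 tcp [0.5115 0.2651 0.2335] xang 14.63 F [-1.8 -0.7 -1.3] w 9.9 gf 30.0
z -0.093 31 x lo/hi [-0.0132 -0.0022  0.0154] y [0.0001 0.0009 0.0029]
z -0.083 28 x lo/hi [-0.016  -0.0026  0.0149] y [0.0001 0.0009 0.0028]
z -0.073 34 x lo/hi [-0.0134 -0.0029  0.0157] y [-0.0002  0.0013  0.0033]
z -0.063 28 x lo/hi [-0.0152 -0.0014  0.0143] y [-0.0005  0.0009  0.0027]
z -0.053 25 x lo/hi [-0.0141 -0.0018  0.0129] y [0.0002 0.0011 0.0037]
z -0.043 27 x lo/hi [-0.0151  0.0046  0.0132] y [-0.0012  0.0022  0.0042]
z -0.033 31 x lo/hi [-0.0081  0.0042  0.0074] y [-0.0025  0.0036  0.0054]
z -0.023 34 x lo/hi [-0.0117  0.004   0.0065] y [-0.0019  0.0035  0.0052]
z -0.013 30 x lo/hi [-0.0082  0.0032  0.006 ] y [-0.0028  0.0025  0.0052]
```

```bash
python3 -m crank '{"delta_pos":[[0,0,-0.6],[0,0,-0.6],[0,0,-0.6],[0,0,-0.6],[0,0,-0.6],[0,0,0]],"yaw":[0,0,0,0,0,0]}' >/dev/null; python3 lean.py .14;  python3 -m crank '{"delta_pos":[[-0.1,0.9,0],[-0.1,0.9,0],[-0.1,0.9,0],[-0.1,0.9,0],[-0.1,0.9,0],[-0.1,0.9,0],[-0.1,0.9,0],[-0.1,0.9,0],[-0.1,0.9,0],[-0.1,0.9,0]],"yaw":[0,0,0,0,0,0,0,0,0,0]}' >/dev/null;python3 -m crank '{"delta_pos":[[0,0.9,0],[0,0.9,0],[0,0.9,0],[0,0.9,0],[0,0.9,0],[0,0,0],[0,0,0],[0,0,0]],"yaw":[0,0,0,0,0,0.5,0.5,0]}' >/dev/null; python3 go.py .573 -.15 .32;  python3 lean.py .14
```

```text
z -0.13 31 x lo/hi [-0.0124  0.0053  0.0187] y [-0.0003  0.0022  0.0032]
z -0.12 34 x lo/hi [-0.012   0.0002  0.0171] y [-0.      0.0009  0.0028]
z -0.11 32 x lo/hi [-0.0134 -0.0012  0.0167] y [-0.0002  0.0007  0.003 ]
z -0.1 32 x lo/hi [-0.0126 -0.0009  0.0158] y [0.0001 0.0011 0.0029]
z -0.09 36 x lo/hi [-0.0147  0.001   0.0175] y [-0.0003  0.0008  0.0026]
z -0.08 33 x lo/hi [-0.016  -0.0033  0.0147] y [0.0001 0.001  0.0029]
z -0.07 39 x lo/hi [-0.0147 -0.0017  0.014 ] y [-0.0003  0.0006  0.0024]
z -0.06 33 x lo/hi [-0.0172 -0.007   0.0157] y [-0.      0.0009  0.0028]
z -0.05 26 x lo/hi [-0.0164  0.0013  0.012 ] y [-0.0001  0.0021  0.0033]
z -0.04 36 x lo/hi [-0.0133  0.0047  0.0132] y [-0.0014  0.0024  0.0049]
z -0.03 39 x lo/hi [-0.01    0.0041  0.0063] y [-0.0025  0.0029  0.0052]
z -0.02 39 x lo/hi [-0.012   0.0023  0.0067] y [-0.0024  0.004   0.0053]
z -0.01 24 x lo/hi [-0.0091  0.0024  0.0063] y [-0.0025  0.0018  0.0053]
t 8.25 tcp [ 0.5838 -0.1348  0.3222] xang 6.56 F [-0.3  0.1 -1.6] w 9.9 gf 30.0
delta units [-0.42  0.46  0.07]
z -0.128 42 x lo/hi [-0.0114  0.0017  0.0173] 
[... 203 characters left out ...]
  -0.0043  0.0151] y [-0.0009  0.0016  0.0042]
z -0.088 40 x lo/hi [-0.0172 -0.0047  0.015 ] y [0.0001 0.0017 0.0037]
z -0.078 39 x lo/hi [-0.0172 -0.0023  0.0147] y [-0.0005  0.0013  0.003 ]
z -0.068 36 x lo/hi [-0.0196 -0.0086  0.013 ] y [-0.0003  0.0016  0.0035]
z -0.058 30 x lo/hi [-0.018  -0.0033  0.0126] y [-0.0004  0.0015  0.0035]
z -0.048 38 x lo/hi [-0.0191 -0.0033  0.0106] y [-0.0007  0.0018  0.004 ]
z -0.038 31 x lo/hi [-0.0108 -0.0007  0.0079] y [0.0001 0.0041 0.0057]
z -0.028 36 x lo/hi [-0.013  -0.0011  0.0055] y [0.0005 0.004  0.0066]
z -0.018 31 x lo/hi [-0.0138 -0.0032  0.0051] y [0.0013 0.0044 0.0064]
z -0.008 18 x lo/hi [-0.0113  0.0001  0.0044] y [-0.0004  0.0051  0.0069]
```

```bash
python3 - <<'E' | sed -n '/----/,$p'
from m import *
print("----")
g=gray(b)[212:236,250:282]; print(g[5:20].round().astype(int)[:, 2:28])
m=(g<gray(b)[228,285]*0.93)
w=np.radians(6.7);X=np.array([np.cos(w),np.sin(w)]);Y=np.array([-np.sin(w),np.cos(w)])
for th in(150,165,180):
    n,l,s,c=cv2.connectedComponentsWithStats((g<th).astype(np.uint8)); i=1+np.argmax(s[1:,4]); 
    pts=np.argwhere(l==i)[:,::-1]+[250,212]; q=np.array([ray(b,*p,.1)[:2] for p in pts])
    r=np.c_[q@X,q@Y]; mid=(np.percentile(r,2,0)+np.percentile(r,98,0))/2; print(th,s[i],"mid",mid[0]*X+mid[1]*Y,np.ptp(r,0),"mean",q.mean(0))
E
```

```text
----
[[227 227 227 227 227 227 227 227 227 227 227 227 227 227 227 225 222 223
  225 227 227 227 227 227 227 227]
 [227 227 227 227 227 227 227 227 227 227 227 227 227 226 226 218 191 206
  211 223 226 227 227 227 227 227]
 [227 227 227 227 227 227 227 227 227 227 227 226 225 220 214 195 218 216
  206 208 223 223 225 227 227 227]
 [227 227 227 227 227 227 227 227 227 227 225 218 216 201 183 169 176 195
  211 217 221 211 211 226 227 227]
 [227 227 227 227 227 227 227 227 226 224 218 186 182 217 207 169 137 143
  172 208 215 215 209 227 227 227]
 [227 227 227 227 227 227 226 226 219 206 205 218 207 169 136 134 137 154
  195 218 191 199 227 227 227 227]
 [227 227 227 227 226 222 218 213 205 222 211 169 137 137 138 147 161 187
  208 208 227 227 227 227 227 227]
 [227 227 227 226 218 189 188 190 213 207 168 137 138 148 154 184 212 208
  227 227 227 227 227 227 227 227]
 [227 227 226 220 187 187 218 207 169 137 135 136 152 185 191 186 179 227
  227 227 227 227 227 227 227 227]
 [227 224 218 219 221 216 172 136 137 138 146 163 191 188 192 227 227 227
  227 227 227 227 227 227 227 227]
 [227
[... 156 characters left out ...]
7 227 227 227 227 227
  227 227 227 227 227 227 227 227]
 [227 227 227 227 227 226 211 189 190 198 227 227 227 227 227 227 227 227
  227 227 227 227 227 227 227 227]
 [227 227 227 227 227 227 227 227 228 227 227 227 227 227 227 227 227 227
  227 227 227 227 227 227 227 227]
 [227 227 227 227 227 227 227 227 227 227 227 227 227 227 227 227 227 227
  227 227 227 227 227 227 227 227]]
150 [24 19  8  5 22] mid [ 0.57682036 -0.08607643] [0.02344589 0.01327831] mean [ 0.57736808 -0.08728379]
165 [ 9  9 11  7 27] mid [ 0.57534847 -0.14691069] [0.0355246 0.0080649] mean [ 0.57581658 -0.14690806]
180 [ 8  8 13  8 37] mid [ 0.5749144  -0.14845154] [0.03888224 0.0122955 ] mean [ 0.57496421 -0.14829629]
```

```bash
python3 -m crank '{"delta_pos":[[-0.21,0.23,0],[-0.21,0.23,0],[0,0,0.6],[0,0,0.6],[0,0,0.6],[0,0,0.6],[0,0,0.2],[0,0,0],[0,0,0]],"yaw":[0,0,0,0,0,0,0,0,0]}' >/dev/null; python3 go.py .573 -.1503 .24;python3 - <<'E'
from workcell import manip
from h import *
d=manip.get_image("scene");e=manip.get_image("top")
f=lambda i,x,y,w,h:cv2.resize(i["img"][y:y+h,x:x+w,::-1],(400,400),interpolation=cv2.INTER_CUBIC)
cv2.imwrite("pics/s3.png",np.hstack([f(d,225,165,80,80),f(e,355,185,80,80)]))
E
```

```text
t 9.2 tcp [ 0.5731 -0.15    0.2464] xang 6.67 F [-0.1 -0.5 -0.4] w 9.6 gf 30.0
delta units [-0.    0.01  0.21]
```

View pics/s3.png

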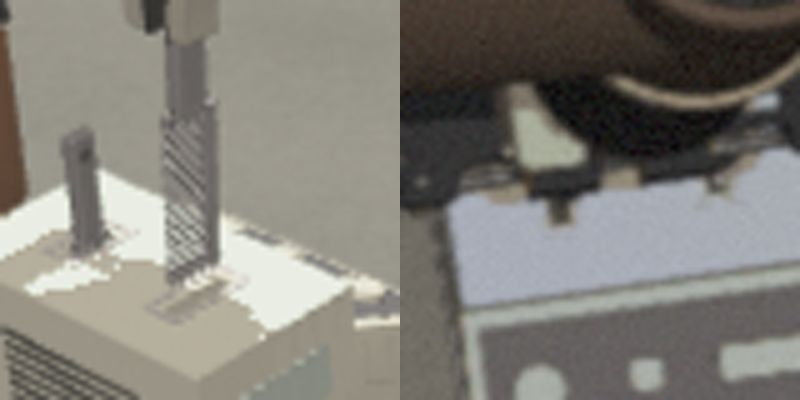

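The blade tip, at (165–215, 270) in the left crop, hangs just above the slot at (200,292) and is lined up with it. Lowering gently.

```bash
python3 -m crank '{"delta_pos":[[0,0,0.15],[0,0,0.15],[0,0,0.15],[0,0,0.15],[0,0,0.1],[0,0,0.1],[0,0,0]],"yaw":[0,0,0,0,0,0,0]}' >/dev/null; python3 go.py; python3 -m crank '{"delta_pos":[[0,0,0.1],[0,0,0.1],[0,0,0.1],[0,0,0]],"yaw":[0,0,0,0]}' >/dev/null; python3 go.py .573 -.1503 .162
```

```text
t 10.0 tcp [ 0.5725 -0.1497  0.2208] xang 6.65 F [ 0.7  0.3 -2. ] w 10.1 gf 30.0
t 10.4 tcp [ 0.5725 -0.1497  0.2118] xang 6.64 F [-0.8  0.6 -1.2] w 9.9 gf 30.0
delta units [0.02 0.02 1.66]
```

```bash
python3 -m crank '{"delta_pos":[[0,0,0.15],[0,0,0.15],[0,0,0.15],[0,0,0.15],[0,0,0.15],[0,0,0.15],[0,0,0]],"yaw":[0,0,0,0,0,0,0]}' >/dev/null; python3 go.py;python3 -m crank '{"delta_pos":[[0,0,0.12],[0,0,0.12],[0,0,0.12],[0,0,0.12],[0,0,0]],"yaw":[0,0,0,0,0]}' >/dev/null; python3 go.py
```

```text
t 11.1 tcp [ 0.5723 -0.1497  0.1845] xang 6.64 F [-0.1 -0.  -1.2] w 9.9 gf 30.0
t 11.6 tcp [ 0.5724 -0.1497  0.1703] xang 6.64 F [-0.1  0.2 -1.5] w 9.9 gf 30.0
```

```bash
for i in 1; do python3 -m crank '{"delta_pos":[[0,0,0.06],[0,0,0.06],[0,0,0]],"yaw":[0,0,0]}' >/dev/null; python3 go.py;python3 -m crank '{"delta_pos":[[0,0,0.06],[0,0,0.04],[0,0,0]],"yaw":[0,0,0]}' >/dev/null; python3 go.py; done
```

```text
t 11.9 tcp [ 0.5726 -0.1497  0.1671] xang 6.64 F [ 0.1  0.6 -1.6] w 9.7 gf 30.0
t 12.2 tcp [ 0.5726 -0.1497  0.1641] xang 6.65 F [-0.4  0.2 -1.4] w 9.7 gf 30.0
```

```bash
python3 -m crank '{"delta_pos":[[0,0,0.04],[0,0,0.04],[0,0,0]],"yaw":[0,0,0]}' >/dev/null; python3 go.py;python3 -m crank '{"delta_pos":[[0,0,0.04],[0,0,0.04],[0,0,0]],"yaw":[0,0,0]}' >/dev/null; python3 go.py
```

```text
t 12.5 tcp [ 0.5733 -0.1499  0.1635] xang 6.68 F [-2.2  2.4  8.2] w 10.0 gf 30.0
t 12.8 tcp [ 0.5751 -0.1499  0.1631] xang 6.72 F [-1.4  3.2 18. ] w 10.0 gf 30.0
```

Bottom reached: the force rises to 18 N at TCP z 0.1635, which puts the tip at 0.03 as expected. Backing off the load and releasing.

```bash
python3 -m crank '{"delta_pos":[[0,0,-0.06],[0,0,0]],"yaw":[0,0]}' >/dev/null; python3 go.py;python3 -m crank '{"delta_pos":[[0,0,0],[0,0,0],[0,0,0],[0,0,0]],"yaw":[0,0,0,0]}' 45 >/dev/null; python3 go.py;  python3 -m crank '{"delta_pos":[[0,0,-0.4],[0,0,-0.6],[0,0,-0.6],[0,0,-0.6],[0,0,-0.6],[0,0,0]],"yaw":[0,0,0,0,0,0]}' >/dev/null; python3 go.py;python3 - <<'E'
from workcell import manip
from h import *
d=manip.get_image("scene");e=manip.get_image("top")
f=lambda i,x,y,w,h:cv2.resize(i["img"][y:y+h,x:x+w,::-1],(400,400),interpolation=cv2.INTER_CUBIC)
cv2.imwrite("pics/s4.png",np.hstack([f(d,225,165,80,80),f(e,355,185,100,100)]))
d["R"]=cv2.Rodrigues(d["rvec"])[0];d["t"]=d["tvec"].ravel();C=cloud(d)
w=np.radians(6.7);S=np.array([.574,-.1493]);r=C[...,:2]-S;x=r@[np.cos(w),np.sin(w)];y=r@[-np.sin(w),np.cos(w)];z=C[...,2]
m=(abs(x)<.03)&(abs(y)<.02)&(z>.108)&(z<.26)
for lo in np.arange(.11,.22,.015):
    k=m&(z>=lo)&(z<lo+.015)
    if k.sum()>3: print(round(lo,3),k.sum(),np.percentile(x[k],[5,95]).round(4),np.percentile(y[k],[5,95]).round(4),z[k].max().round(4))
E
```

```text
t 13.0 tcp [ 0.5744 -0.1498  0.1633] xang 6.69 F [-0.2  1.3  8.8] w 9.8 gf 30.0
t 13.4 tcp [ 0.5725 -0.1498  0.161 ] xang 6.64 F [ 0.1  0.3 -0.3] w 36.2 gf 0.0
t 14.0 tcp [ 0.5742 -0.1501  0.2492] xang 6.67 F [ 0.3 -0.5  0.2] w 44.8 gf 0.0
0.11 42 [-0.012   0.0179] [-0.0014  0.006 ] 0.1248
0.125 41 [-0.0066  0.012 ] [-0.0023  0.0077] 0.1398
0.14 42 [-0.0054  0.0129] [0.0002 0.0064] 0.1547
0.155 42 [-0.0066  0.0128] [-0.0009  0.0066] 0.1697
0.17 42 [-0.0041  0.0125] [-0.0007  0.007 ] 0.1843
0.185 45 [-0.005   0.0136] [-0.0014  0.0063] 0.1998
0.2 39 [-0.0035  0.0118] [-0.0026  0.0077] 0.2118
```

View pics/s4.png

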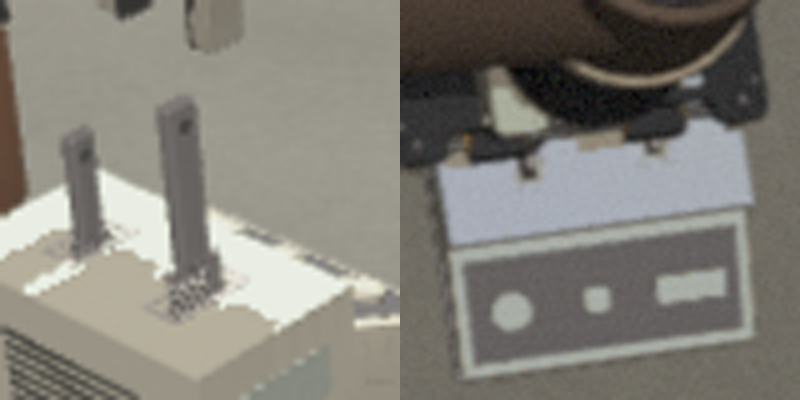

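The comb stands seated and upright, its top at z≈0.211, and the short comb is undisturbed. The keys are at (512,312), (597,300) and (690,288) in the right crop. Now to the power key with closed fingers.

```bash
python3 -m crank '{"delta_pos":[[-0.7,0,0],[-0.7,0,0],[-0.7,-0.17,0],[-0.7,-0.25,0],[-0.74,-0.25,0],[0,0,0.9],[0,0,0.9],[0,0,0.9],[0,0,0.9],[0,0,0]],"yaw":[0,0,0,0,0,0,0,0,0,0]}' 0 >/dev/null; python3 go.py .4665 -.1423 .078; python3 -m crank '{"delta_pos":[[0,0,0.9],[0,0,0.6],[0,0,0],[0,0,0]],"yaw":[0,0,0,0]}' >/dev/null; python3 go.py .4665 -.1423 .078
```

```text
t 15.1 tcp [ 0.4619 -0.142   0.1338] xang 6.6 F [0.4 0.1 0.2] w 0.3 gf 0.0
delta units [0.17 0.03 1.86]
t 15.5 tcp [ 0.4655 -0.1422  0.0934] xang 6.67 F [-0.7 -0.2  0.7] w 0.9 gf 0.0
delta units [0.03 0.01 0.51]
```

```bash
python3 -m crank '{"delta_pos":[[0,0,0.3],[0,0,0.3],[0,0,0.15],[0,0,0]],"yaw":[0,0,0,0]}' >/dev/null; python3 go.py; python3 -m crank '{"delta_pos":[[0.03,0,0.07],[0.03,0,0.07],[0,0,0]],"yaw":[0,0,0]}' >/dev/null; python3 go.py
```

```text
t 15.9 tcp [ 0.4644 -0.1421  0.0692] xang 6.64 F [ 0.8 -0.9 -0. ] w 0.3 gf 0.0
t 16.2 tcp [ 0.467  -0.1419  0.0657] xang 6.66 F [-0.3 -0.3  2.3] w 0.1 gf 1.0
```

Contact at 2.3 N. Pressing on in small steps.

```bash
python3 -m crank '{"delta_pos":[[0.03,0,0.07],[0,0,0]],"yaw":[0,0]}' >/dev/null; python3 go.py;python3 -m crank '{"delta_pos":[[0.03,0,0.07],[0,0,0]],"yaw":[0,0]}' >/dev/null; python3 go.py;python3 -m crank '{"delta_pos":[[0.03,0,0.07],[0,0,0]],"yaw":[0,0]}' >/dev/null; python3 go.py
```

```text
t 16.4 tcp [ 0.4679 -0.1418  0.0636] xang 6.66 F [-0.1 -0.2  3.4] w 0.8 gf 1.6
t 16.6 tcp [ 0.4687 -0.1418  0.0618] xang 6.67 F [-2.7  0.1  9.8] w 0.4 gf 4.8
t 16.8 tcp [ 0.4691 -0.1418  0.061 ] xang 6.7 F [-9.9  4.5 27. ] w 0.2 gf 14.1
```

Power key is fully down against its stop (27 N). Releasing and moving over to the bar key.

```bash
python3 -m crank '{"delta_pos":[[-0.1,0,-0.4],[0,0,-0.6],[0,0,-0.5],[0,0.9,0],[0,0.9,0],[0,0.9,0],[0,0.9,0],[0,0.2,0],[0,0,0]],"yaw":[0,0,0,0,0,0,0,0,0]}' >/dev/null; python3 go.py .4805 -.2563 .07
```

```text
t 17.7 tcp [ 0.4794 -0.2558  0.1039] xang 6.54 F [ 0.   0.6 -0.2] w 0.4 gf 0.0
delta units [0.04 0.02 1.13]
```

```bash
python3 -m crank '{"delta_pos":[[0.04,0.02,0.4],[0,0,0.4],[0,0,0.3],[0,0,0]],"yaw":[0,0,0,0]}' >/dev/null; python3 go.py; python3 -m crank '{"delta_pos":[[0.03,0,0.07],[0.03,0,0.07],[0,0,0]],"yaw":[0,0,0]}' >/dev/null; python3 go.py;python3 -m crank '{"delta_pos":[[0.03,0,0.07],[0,0,0]],"yaw":[0,0]}' >/dev/null; python3 go.py
```

```text
t 18.1 tcp [ 0.4796 -0.2548  0.0694] xang 6.68 F [-1.  -0.4 -0.1] w 0.4 gf 0.0
t 18.4 tcp [ 0.4829 -0.2553  0.0673] xang 6.66 F [-1.2  1.   2.3] w 0.6 gf 0.8
t 18.6 tcp [ 0.4837 -0.2552  0.0652] xang 6.65 F [-1.4  0.9  2.5] w 0.4 gf 1.5
```

```bash
python3 -m crank '{"delta_pos":[[0.03,0,0.07],[0,0,0]],"yaw":[0,0]}' >/dev/null; python3 go.py;python3 -m crank '{"delta_pos":[[0.03,0,0.07],[0,0,0]],"yaw":[0,0]}' >/dev/null; python3 go.py
```

```text
t 18.8 tcp [ 0.4846 -0.2551  0.0632] xang 6.65 F [-1.5  2.2  5.4] w 0.8 gf 2.9
t 19.0 tcp [ 0.485  -0.2552  0.0623] xang 6.68 F [-7.9  4.7 19.3] w 0.4 gf 10.3
```

Bar key is fully down. Releasing, retreating and checking the scene.

```bash
python3 -m crank '{"delta_pos":[[-0.1,0,-0.4],[0,0,-0.6],[-0.3,0,-0.9],[-0.5,0,-0.9],[-0.5,0,-0.9],[0,0,-0.9],[0,0,0],[0,0,0]],"yaw":[0,0,0,0,0,0,0,0]}' >/dev/null; python3 go.py
python3 - <<'E'
from workcell import manip
from h import *
d=manip.get_image("scene");e=manip.get_image("top")
f=lambda i,x,y,w,h,W:cv2.resize(i["img"][y:y+h,x:x+w,::-1],(W,400),interpolation=cv2.INTER_CUBIC)
cv2.imwrite("pics/s5.png",np.hstack([f(d,200,150,200,130,400),f(e,300,185,130,130,400)]))
E
```

```text
t 19.8 tcp [ 0.444  -0.26    0.1996] xang 6.63 F [ 0.4  0.2 -0. ] w 0.2 gf 0.0
```

View pics/s5.png

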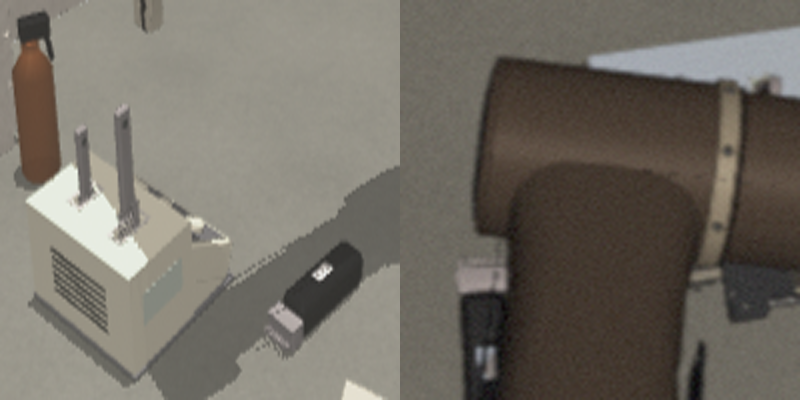

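Both combs stand in the dock, at (82,165) and (123,170). The clipper and bottle are in place, and the robot is clear of everything.

```bash
python3 -c "
from workcell import manip
print(manip.hand_in())"
```

```text
the job is handed in; nothing more can be done
None
```

The steel comb stands upright at the bottom of the long slot, the power key and then the bar key were each pressed fully down and released, the small square key was not touched, and the job was handed in after about 20 s; the hand-in gave no verdict.

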